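Tighten and pin the castle nut of the cheese shredder

TASK

Tighten the brass castle nut on the cheese shredder's leaning axle clockwise until it is snug (red-topped nut tooth over the red line), then turn it on, no further than the first slots that line up with the cross hole in the axle. With the slots standing in line, take the blue-headed locking pin from the steel tray, slide it through slots and hole until its head is against the nut, and let go of it. Leave everything else on the bench as it stands.

Things in the scene. Friction and masses are not known exactly. Their poses are not given: they have to be found in the camera images.
- shredder: White bench-top cheese shredder, fixed. Origin: centre of its underside; x away from its operator side, y to its left, z up. Plinth x -105 to 165, y +-120, up to z 74 mm; motor housing x 45 to 160, y +-100, up to z 170; a steel chute in front reaches x -170. Its cutting chamber, a 220 mm drum, faces up and to the front.
- disc (a point): Centre of the upper face of the 185 mm cutting disc. z points outwards along the axle, 30 degrees from vertical towards the operator side; x up the slope, y to the left. The drum's rim (220 mm across) stands 8 mm above the disc; a latch 110 to 125 mm from the axle at -y stands 15 mm above it. A red line painted on the disc runs radially at 210 degrees from x towards y (down the slope, on the -y side).
- head (a point): Middle of the open feed head's round cover (216 mm across, 12 mm thick), hinged at the chamber's left edge and fixed open, leaning 30 degrees outwards from the axle. Axes as disc. Its two feed tubes stick out 90 mm to the left and down. An obstacle: keep the gripper more than 110 mm from this point.
- nut_mid (a point): Brass castle nut: point on the axle at mid-height of its hexagon, 29 mm above the disc. z outwards along the axle; x through the middle of a flat. Hexagon 46 mm across flats, 26 mm high; crown above it: six teeth 13 mm high, to radius 23 mm, and six 10 mm slots, one over each flat. Under it only a 43 mm washer and a 40 mm hub, so fingers reach down beside it. It turns but does not climb.
- nut (a joint): Angle of the nut in rad, growing clockwise seen from outside (tightening). Starts loose, -1.8 to -0.5. At 0 it is snug: its red-topped tooth lies over the red line and the spring washer starts to squeeze. Drag 0.22 N m throughout; at 0 it steps up by 0.04 and then rises 0.18 N m per rad; it stays where it is left. The first slots line up with the hole at 0.30 to 0.75; over 1.2 is overtightened.
- slots_a (a point): Centre of the nut's crown, on the axle, at the height of the hole; x runs through one opposite pair of slots, z outwards along the axle.
- slots_b (a point): As slots_a, for the second pair of slots (60 degrees on).
- slots_c (a point): As slots_a, for the third pair of slots (120 degrees on).
- hole (a point): Centre of the cross hole in the 27 mm threaded axle end, 47 mm above the disc; y runs along the hole, z outwards along the axle. Hole 10 mm wide and 9 mm high (along the axle), within 13 degrees of the machine's left-right direction; the axle is braked and does not turn. A white scribed line on the axle's end shows its direction. The axle ends 12.5 mm above this point.
- pin_grip (a point): Locking pin: centre of its blue head, a block 24 mm long (x), 14 mm wide (y) and 14 mm high (z). x points from the head along the steel shank to its rounded tip. The shank is 6 mm thick, 54 mm long from the head's face, which is 12 mm ahead of this point. It lies flat in the tray, 50 g.
- pin_mid (a point): Point on the axis of the pin's shank 23.5 mm ahead of the head's face (35.5 mm ahead of pin_grip): it lies at the hole's centre when the pin is home. Axes as pin_grip. The pin may come from either end of the hole.
- tray: Open steel tray on the bench, fixed, 170 (x) by 230 (y) by 14 mm high, walls and floor 3 mm; origin at the centre of its underside.
- washer: Spare brass washer in the tray, 44 mm across, 5 mm high; leave it.
- jar_flour: Foil-capped glass jar of flour, 71 mm across, 113 mm high; origin at its foot.
- jar_starch: Foil-capped glass jar of starch, 71 mm across, 113 mm high; origin at its foot.
- beaker: Empty glass beaker, 68 mm across, 85 mm high; origin at its foot.
- cheese: Block of cheese, 75 by 42 by 36 mm high; origin under its centre.
- spatula: Spatula lying on the bench, 200 mm long along x.
- bottle: White plastic bottle with a red cap, 60 mm across, 150 mm high; origin at its foot.
- pin: The locking pin as a whole; origin under the head's face, axes as pin_grip (see pin_grip and pin_mid for its shape).

How it is judged:
On the way, in this order (a step that is already met when the one before it is completed fails the run):
1. the nut is turned clockwise to snug (joint 0) (value of joint nut above 0 rad), for 0.02 s.
2. the nut stands at the first slots in line with the hole, within 6 degrees, for 0.3 s (angle between the x axis of any of slots_a, slots_b, slots_c and the y axis of hole, either way round below 0.105 rad and value of joint nut between 0.1 and 1 rad), for 0.3 s.
At the end, for the whole second after the job is handed in: The nut is past snug (0.1 to 1.0 rad) with a pair of slots within 7 degrees of the hole; the pin is through, its shank within 11 degrees of the hole and its mid point within 6 mm of the hole's centre (head against the nut), at rest and released (value of joint nut between 0.1 and 1 rad and angle between the x axis of any of slots_a, slots_b, slots_c and the y axis of hole, either way round below 0.12 rad and distance between pin_mid and hole below 0.006 m and angle between the x axis of pin_mid and the y axis of hole, either way round below 0.19 rad and linear speed of pin below 0.02 m/s and contact force between the fingers and pin below 0.1 N); the robot touches nothing.
It fails at once if the nut is overtightened, past the first slots that line up (1.2 rad) (value of joint nut above 1.2 rad).
It fails at once if a bystander is pushed more than 30 mm or knocked over (distance of any of washer, jar_flour, jar_starch, beaker, cheese, spatula, bottle from where it was at the start of the episode above 0.03 m or angle between any of jar_flour, jar_starch, beaker, bottle's own z axis and vertical above 0.5 rad).
It also fails if it takes over 64 s, if anything falls off the work surface, if the arm or the gripper's body presses on something with over 40 N, if the wrist force passes 120 N, or if a joint passes its speed limit or range.

ROBOT

A 6-joint arm with a two-finger parallel gripper is mounted at the origin on the work surface. World frame = base frame: x ahead of the robot, y to its left, z up, the work surface at z = 0. Lengths are in m, angles in rad, forces in N, time in s.
With the tool pointing down it reaches from about 0.275 to 0.825 m from the base axis. Payload 4.9 kg.
Tool frame: the origin (TCP) lies midway between the tips of the shut fingers; the grasp point (between the pads) lies 19 mm behind it (grip_point_offset is the distance from the TCP to the grasp point, in m); z points along the fingers, x is the direction in which the jaws open and shut, and the axes are right-handed (so a half turn about z gives the same grasp; the last joint's range is limited). The gripper opens to 85 mm and grips with 20 to 120 N. Pads are 22 mm wide; open, the fingers measure 114 mm over their backs; the gripper's body (76 mm by 85 mm) begins 54 mm behind the grasp point. The pads swing forward as they close: fully open they stand 13 mm farther back than shut.
Start: joints at [-1.334, 0.326, -0.193, 1.052, 0, 1.437], TCP at [0.199, -0.513, 0.231] pointing down, gripper open.
Joint ranges: [-2.65, 2.65], [-0.97, 1.79], [-1.3, 1.35], [-1.93, 2.1], [-1.47, 1.37], [-3.14, 3.14]. Speed limits (rad/s): [2.57, 2.57, 3.14, 3.14, 3.14, 3.14].

INTERFACE

Orientations are given as a rotation vector (axis times angle).
In Python, from cell import * gives the robot as it stands. Calls block until the motion is done:
- movep(position, orientation): joint-space move of the TCP to a pose.
- move_l(position, velocity=0.15, rot=None, until_force=None): straight line of the TCP; rot=None keeps the orientation; velocity is the mean speed in m/s. With until_force (N) it stops when the force on the tool has changed by that much, and returns True; else False.
- set_joints(angles): joint-space move.
- let_go() and grab(newtons=None): open the fingers fully, or close them until they stop; newtons is the grip in N (None keeps the last).
- sleep(seconds).
- ik(position, orientation): joint angles nearest the present ones, or None.
- get_state(): the state.
- grab_frame(name): name is "scene" or "top" or "wrist"; returns a dict with "img" (384x512x3 uint8, red, green, blue), "fx", "fy", "cx", "cy" (pixels), "cam_to_world" (4x4, takes a point from camera to world coordinates); the wrist camera has in their place "T_tool_cam" (4x4, takes a point from camera to tool coordinates, whose origin is the TCP and whose axes are the tool frame's). Camera axes: x right, y down, z forward; pixel columns grow to the right and rows downward; lengths in m; the calibration is good to about 2 mm. A picture is of the moment at which its call begins: read the wrist's pose just before it. There is no depth.
A pose or a line that the arm cannot do raises MotionError and nothing moves.
- sign_off(): hands the job in, once; it reports no verdict.
Trained networks look in the newest picture that a camera, given by its name, has taken for a name from the list of things; names that differ only in an ending like _2 or _b are one class to them, and where a whole thing is asked for, a point or a joint stands for the part that bears it (a point fixed in the world has none). Each returns a list of dicts, best first, with "score" (0 to 1); they miss things now and then, are a little off and sometimes report something else, mostly with a low value. They report only what shows in the picture. A call takes as long as a camera call.
- spot_in(camera, name): "centre" ([column, row] in pixels, amid what is visible of it).
- silhouettes(camera, name): "mask" (384x512 bool, what is visible of it) and "centre" ([column, row] in pixels, amid what is visible of it).
- tip_of(camera, name): "centre" ([column, row] in pixels: a listed point, or the origin of a listed thing).
The state is a dict: "clock": time; "q": joint angles; "joint_velocities": joint speeds; "tau": joint torques, N m; "position": TCP position; "eef_rot": TCP orientation; "contact_force": force on the tool from outside, world axes, zero at the start; "wrist_torque": the same for the moment, N m; "finger_gap": opening from 0.0 (shut) to 1.0 (fully open).
Only numpy, scipy, OpenCV 4.12 (cv2) and the standard library are available. Lean on these libraries where they do the work, as an engineer would, in place of code of your own. Each camera call takes 0.05 s, during which the arm holds its last target.

## Working session

There is one attempt and no reset: what is moved stays moved. The work goes in short steps, each a Python script; the robot and the scene stay as the last script left them, time stands still between calls to the robot, and variables do not carry over. Pictures are saved under pics/ and viewed, and the job is handed in when it is done.

```bash
ls; mkdir -p pics
python3 - <<'E'
from cell import *
import cv2
for n in ["scene","top","wrist"]:
    f=grab_frame(n); cv2.imwrite(f"pics/a_{n}.png",f["img"][:,:,::-1])
    print(n,f["fx"],f["cx"],f["cy"],f.get("cam_to_world",f.get("T_tool_cam")))
s=get_state();print(s)
for c,n in [("top","hole"),("scene","hole"),("top","nut_mid"),("scene","nut_mid"),("top","disc"),("scene","disc"),("top","pin_grip"),("scene","pin_grip"),("wrist","pin_grip"),("top","pin_mid"),("wrist","pin_mid"),("top","shredder"),("top","tray"),("top","head"),("scene","head")]:
    print(c,n,[(d["score"],d["centre"]) for d in tip_of(c,n)][:2])
E
```

```text
pics
scene 368.3255506619925 258.0430177880946 189.4396566734858 [[ 0.77097376  0.44703627 -0.4536056   0.94958403]
 [ 0.63674833 -0.52732553  0.56256497 -0.55739476]
 [ 0.01228913 -0.72255544 -0.69120375  0.81071742]
 [ 0.          0.          0.          1.        ]]
top 487.3647505546736 246.57730870048414 190.15358780418853 [[-0.02849013 -0.99356942  0.10958155  0.36402047]
 [-0.9993453   0.030757    0.01905184 -0.04362101]
 [-0.02229972 -0.10896702 -0.99379521  1.52670046]
 [ 0.          0.          0.          1.        ]]
wrist 290.43596358055896 257.97285195117877 190.6594315421559 [[ 9.99998968e-01 -9.41153666e-05  1.43378195e-03  6.13606199e-04]
 [-3.46732004e-04  9.52557885e-01  3.04357283e-01 -7.87806727e-02]
 [-1.39440500e-03 -3.04357466e-01  9.52556869e-01 -1.41536130e-01]
 [ 0.00000000e+00  0.00000000e+00  0.00000000e+00  1.00000000e+00]]
{'clock': 0.15, 'q': array([-1.33420972e+00,  3.26817819e-01, -1.93343826e-01,  1.05198487e+00,
        4.82151562e-05,  1.43660021e+00]), 'joint_velocities': array([ 0.00095274, -0.00122441,  0.00439636, -0.00146694,  0.00032354,
   
[... 455 characters left out ...]
7.9, 135.5]), (0.51, [359.1, 145.8])]
scene hole [(0.61, [290.0, 150.5]), (0.56, [315.9, 177.4])]
top nut_mid [(0.65, [207.0, 144.4]), (0.37, [135.2, 247.7])]
scene nut_mid [(0.6, [323.3, 184.3])]
top disc [(0.89, [207.6, 141.1]), (0.72, [360.4, 202.3])]
scene disc [(0.64, [198.7, 356.8]), (0.58, [325.9, 192.0])]
top pin_grip [(0.75, [206.4, 148.7]), (0.6, [352.0, 206.9])]
scene pin_grip [(0.65, [160.7, 296.8])]
wrist pin_grip []
top pin_mid [(0.52, [361.6, 200.0]), (0.16, [359.7, 201.8])]
wrist pin_mid []
top shredder [(0.95, [213.2, 150.7])]
top tray [(0.9, [339.8, 199.3]), (0.66, [362.4, 199.8])]
top head [(0.63, [132.6, 149.4])]
scene head [(0.96, [359.5, 120.8]), (0.64, [319.3, 177.4])]
```

View pics/a_scene.png

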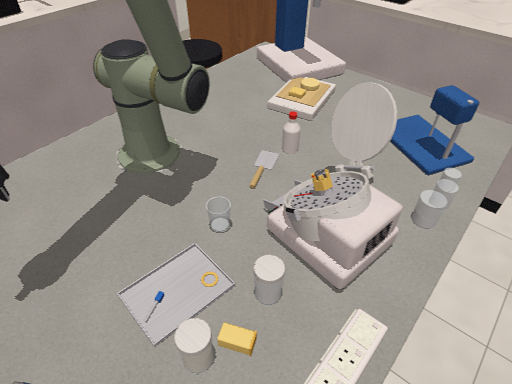

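View pics/a_top.png

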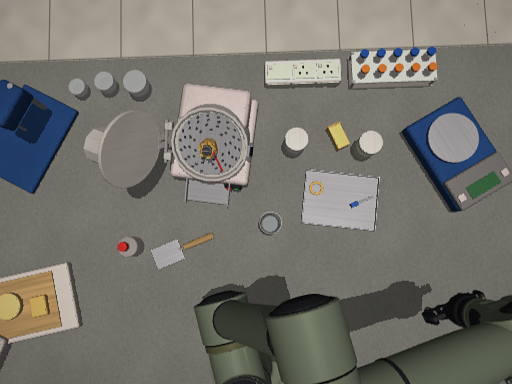

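View pics/a_wrist.png

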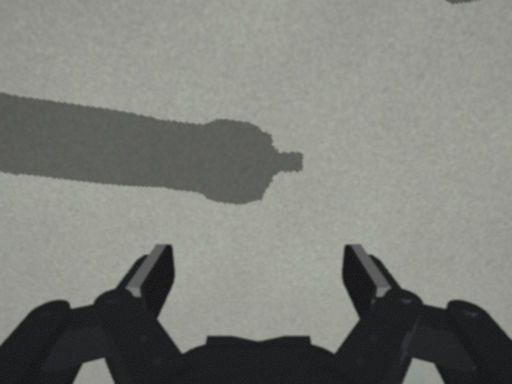

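The scene view shows the shredder at the right with the nut at about (322,182). The tray is at (177,290), with the blue pin head at about (159,297). In the top view the nut is at (208,150) and the pin head at (353,205), with its shank running towards (372,197). Next I compute positions.

```bash
cat > h.py <<'E'
from cell import *
import numpy as np, cv2
from scipy.spatial.transform import Rotation as R
def T_tool():
    s=get_state();T=np.eye(4);T[:3,:3]=R.from_rotvec(s["eef_rot"]).as_matrix();T[:3,3]=s["position"];return T
def frame(n):
    T=T_tool() if n=="wrist" else None
    f=grab_frame(n)
    C=T@f["T_tool_cam"] if n=="wrist" else np.array(f["cam_to_world"])
    return f,C
def ray(f,C,p):
    d=C[:3,:3]@np.array([(p[0]-f["cx"])/f["fx"],(p[1]-f["cy"])/f["fy"],1.]);return C[:3,3],d/np.linalg.norm(d)
def atz(f,C,p,z):
    o,d=ray(f,C,p);return o+d*(z-o[2])/d[2]
def tri(rays):
    A=np.zeros((3,3));b=np.zeros(3)
    for o,d in rays:
        P=np.eye(3)-np.outer(d,d);A+=P;b+=P@o
    x=np.linalg.solve(A,b);return x,[np.linalg.norm((np.eye(3)-np.outer(d,d))@(x-o)) for o,d in rays]
def proj(f,C,X):
    c=np.linalg.inv(C)@np.append(X,1);return np.array([f["fx"]*c[0]/c[2]+f["cx"],f["fy"]*c[1]/c[2]+f["cy"]])
def save(f,name,scale=1,crop=None):
    im=f["img"][:,:,::-1]
    if crop: im=im[crop[1]:crop[3],crop[0]:crop[2]]
    cv2.imwrite(f"pics/{name}.png",cv2.resize(im,None,fx=scale,fy=scale,interpolation=cv2.INTER_CUBIC))
def clk(): print("clk",round(get_state()["clock"],2))
E
python3 - <<'E'
from h import *
ft,Ct=frame("top");fs,Cs=frame("scene")
save(ft,"b_top",4,(140,70,290,215));save(fs,"b_scene",4,(250,75,440,225));save(ft,"b_tray",6,(290,160,390,240))
print("nut",tri([ray(ft,Ct,(207,147)),ray(fs,Cs,(322,181))]))
print("disc",tri([ray(ft,Ct,(207.6,141.1)),ray(fs,Cs,(325.9,192))]))
for n in ["shredder","tray","jar_flour","beaker","head","cheese"]:
    for c,f,C in(("top",ft,Ct),("scene",fs,Cs)):
        d=tip_of(c,n)
        if d: print(n,c,d[0]["score"],d[0]["centre"],atz(f,C,d[0]["centre"],0).round(3))
print("pinhead",atz(ft,Ct,(353,205),.01),atz(fs,Cs,(159,297),.01),"tip",atz(ft,Ct,(372,197),.008))
clk()
E
```

```text
nut (array([0.63841105, 0.09008316, 0.17571144]), [np.float64(0.0005924413808207634), np.float64(0.0005924413808207561)])
disc (array([0.65840433, 0.08879955, 0.15039622]), [np.float64(0.0034334284846656068), np.float64(0.0034334284846655795)])
shredder top 0.77 [213.3, 149.4] [0.666 0.088 0.   ]
shredder scene 0.7 [320.6, 177.0] [0.538 0.282 0.   ]
tray top 0.79 [338.6, 200.5] [ 0.491 -0.302  0.   ]
tray scene 0.74 [206.4, 280.3] [ 0.529 -0.238 -0.   ]
jar_flour top 0.97 [290.6, 145.6] [ 0.67  -0.158  0.   ]
jar_flour scene 0.59 [267.6, 292.1] [ 0.669 -0.165  0.   ]
beaker top 0.88 [273.7, 227.2] [ 0.413 -0.096  0.   ]
beaker scene 0.62 [220.0, 226.8] [ 0.433 -0.088  0.   ]
head top 0.74 [135.3, 154.1] [0.659 0.338 0.   ]
head scene 0.71 [359.7, 119.7] [0.471 0.676 0.   ]
cheese top 0.79 [335.0, 137.0] [ 0.693 -0.3    0.   ]
cheese scene 0.73 [237.4, 340.5] [ 0.692 -0.303  0.   ]
pinhead [ 0.47466206 -0.34368392  0.01      ] [ 0.48058936 -0.3475129   0.01      ] tip [ 0.49796721 -0.40422656  0.008     ]
clk 1.6
```

View pics/b_top.png

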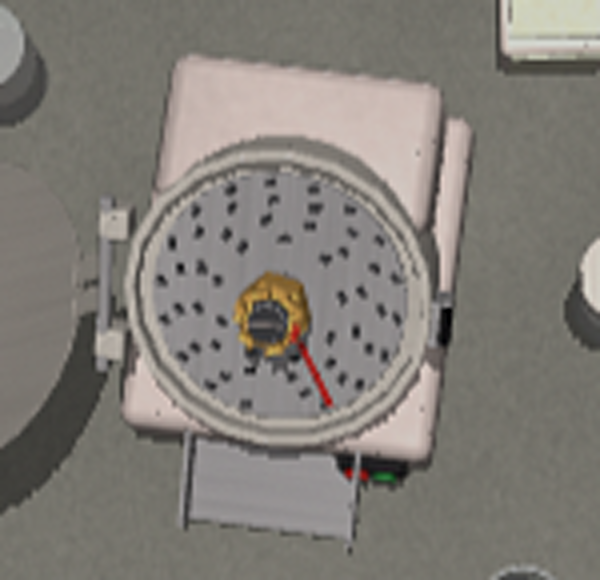

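View pics/b_scene.png

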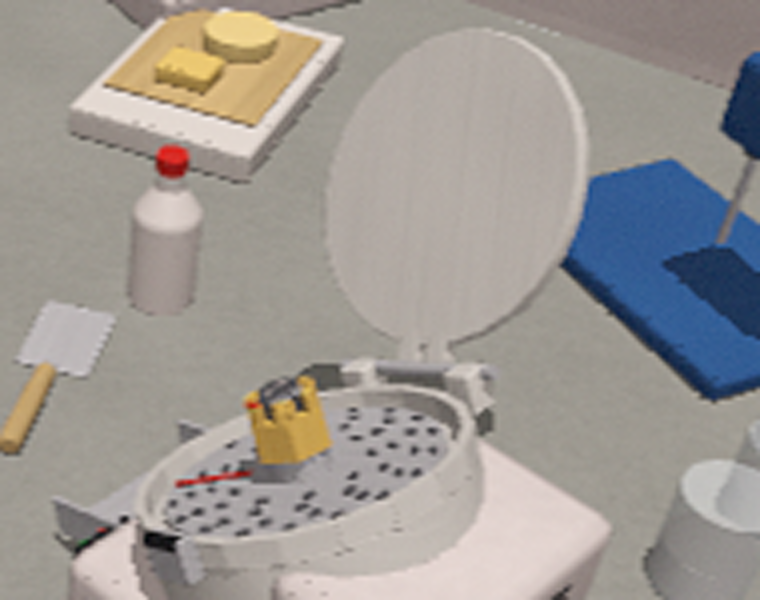

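View pics/b_tray.png

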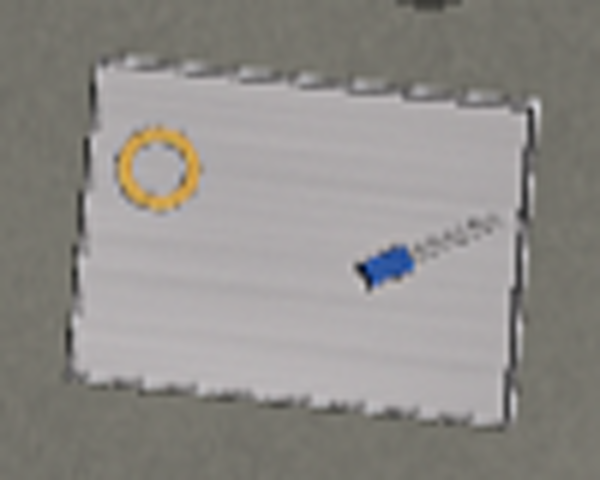

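```bash
cat >> h.py <<'E'
def discR(yaw):
    xm=np.array([np.cos(yaw),np.sin(yaw),0]);ym=np.array([-np.sin(yaw),np.cos(yaw),0])
    z=np.cos(np.pi/6)*np.array([0,0,1])-.5*xm
    return np.stack([np.cross(ym,z),ym,z],1)
def toolR(D,phi):
    # tool z = -axle, tool x at angle phi (deg) ccw from disc x towards y
    a=np.deg2rad(phi);x=D[:,0]*np.cos(a)+D[:,1]*np.sin(a);z=-D[:,2]
    return np.stack([x,np.cross(z,x),z],1)
E
python3 - <<'E'
from h import *
D=discR(np.deg2rad(-7.3));n=np.array([.638,.09,.176])
for phi in range(-180,180,30):
    M=toolR(D,phi); rv=R.from_matrix(M).as_rotvec()
    q=ik(n-M[:,2]*.06,rv); q2=ik(n+M[:,2]*.035,rv)
    print(phi,None if q is None else np.round(q,2),None if q2 is None else np.round(q2,2))
E
```

```text
-180 [ 0.09  0.13 -0.61  0.31 -0.11 -1.39] [ 0.07  0.32 -0.62  0.12 -0.1  -1.4 ]
-150 [ 0.09  0.13 -0.61  0.31 -0.11 -1.91] [ 0.07  0.32 -0.62  0.12 -0.1  -1.93]
-120 [ 0.09  0.13 -0.61  0.31 -0.11 -2.43] [ 0.07  0.32 -0.62  0.12 -0.1  -2.45]
-90 [ 0.09  0.13 -0.61  0.31 -0.11 -2.96] [ 0.07  0.32 -0.62  0.12 -0.1  -2.97]
-60 [ 0.09  0.13 -0.61  0.31 -0.11  2.8 ] [ 0.07  0.32 -0.62  0.12 -0.1   2.79]
-30 [ 0.09  0.13 -0.61  0.31 -0.11  2.28] [ 0.07  0.32 -0.62  0.12 -0.1   2.26]
0 [ 0.09  0.13 -0.61  0.31 -0.11  1.76] [ 0.07  0.32 -0.62  0.12 -0.1   1.74]
30 [ 0.09  0.13 -0.61  0.31 -0.11  1.23] [ 0.07  0.32 -0.62  0.12 -0.1   1.22]
60 [ 0.09  0.13 -0.61  0.31 -0.11  0.71] [ 0.07  0.32 -0.62  0.12 -0.1   0.69]
90 [ 0.09  0.13 -0.61  0.31 -0.11  0.19] [ 0.07  0.32 -0.62  0.12 -0.1   0.17]
120 [ 0.09  0.13 -0.61  0.31 -0.11 -0.34] [ 0.07  0.32 -0.62  0.12 -0.1  -0.36]
150 [ 0.09  0.13 -0.61  0.31 -0.11 -0.86] [ 0.07  0.32 -0.62  0.12 -0.1  -0.88]
```

```bash
cat >> h.py <<'E'
TC=np.array([[ 9.99998968e-01,-9.41153666e-05,1.43378195e-03,6.13606199e-04],[-3.46732004e-04,9.52557885e-01,3.04357283e-01,-7.87806727e-02],[-1.39440500e-03,-3.04357466e-01,9.52556869e-01,-1.41536130e-01],[0,0,0,1]])
def campose(Rc,p):
    C=np.eye(4);C[:3,:3]=Rc;C[:3,3]=p;T=C@np.linalg.inv(TC);return T[:3,3],R.from_matrix(T[:3,:3]).as_rotvec()
E
python3 - <<'E'
from h import *
D=discR(np.deg2rad(-7.3));n=np.array([.638,.09,.176])
p,rv=campose(toolR(D,90),n+D[:,2]*.22)
print(p,ik(p,rv))
M=R.from_rotvec(rv).as_matrix()
movep(p,rv);clk()
f,C=frame("wrist");save(f,"c1",1.5);save(f,"c1z",6,(200,140,320,240))
for n in ["hole","nut_mid","disc","slots_a"]:print(n,[(d["score"],d["centre"]) for d in tip_of("wrist",n)][:3])
clk()
E
```

```text
[0.63499909 0.0895393  0.24498547] [ 0.04287497  0.33238265 -0.17288646  0.85443165 -0.03742711  0.16681521]
clk 4.22
hole [(0.59, [258.4, 182.0])]
nut_mid []
disc []
slots_a []
clk 4.47
```

View pics/c1.png

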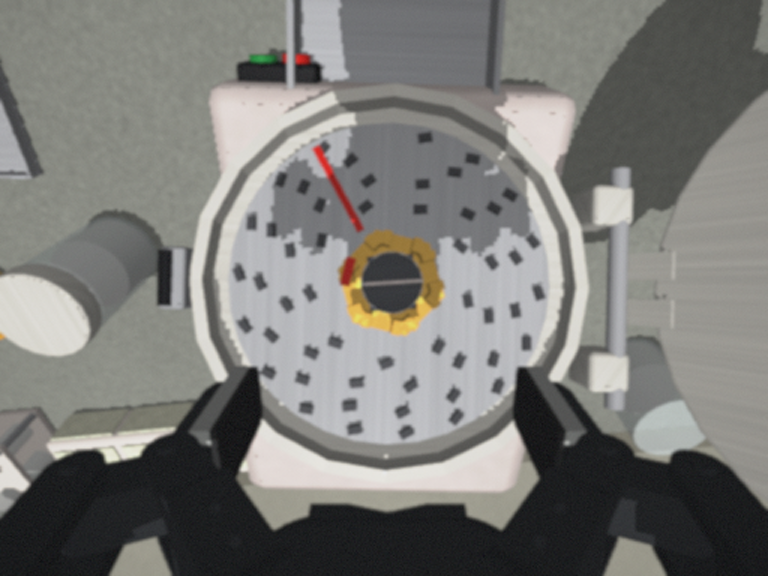

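View pics/c1z.png

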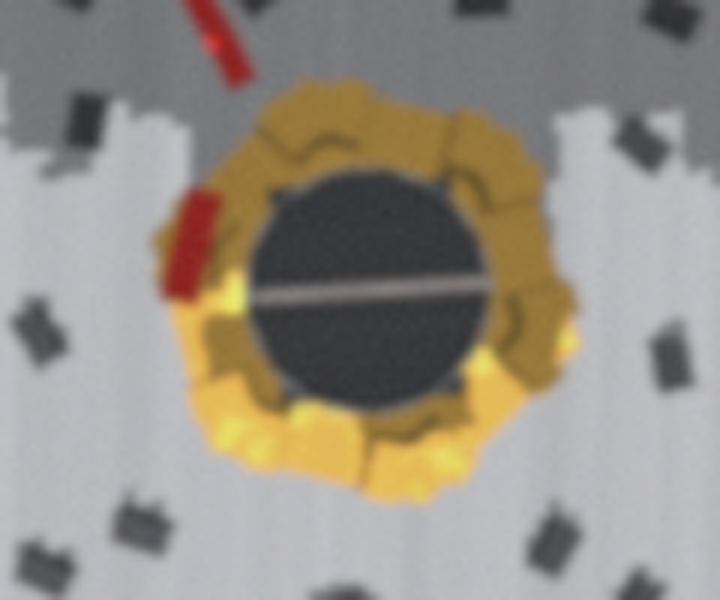

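The view along the axle shows the axle end at (261.7,188.3), the red tooth at (232,181) and the red line running towards (234,140). The white scribed line runs nearly horizontally, from (241.7,189.3) to (281.7,187.3). From these I get a hole direction of about 92.9° and a nut angle of about -0.80 rad, which leaves about 73° to turn. Next I triangulate the axle and check it with an oblique view.

Run:
```python
from h import *
D=discR(np.deg2rad(-7.3))
f,C=frame("wrist");ft,Ct=frame("top");fs,Cs=frame("scene")
np.save("C1.npy",C)
rw=ray(f,C,(261.7,188.3))
a=tri([rw,ray(ft,Ct,(207,150)),ray(fs,Cs,(320.5,171.5))]);print(a)
print([tri([rw,r])[0] for r in (ray(ft,Ct,(207,150)),ray(fs,Cs,(320.5,171.5)))])
for d in (.188,.196): print(d,rw[0]+rw[1]*d)
# go to view pose 2: tool on axle, 70mm above
e=rw[0]+rw[1]*.192
M=toolR(D,165.8);movep(e+D[:,2]*.08,R.from_matrix(M).as_rotvec())
f,C=frame("wrist");np.save("C2.npy",C);save(f,"d1",1.5);save(f,"d1z",5,(190,130,330,240));clk()
for d in (.188,.192,.196):print(proj(f,C,rw[0]+rw[1]*d))
```

```text
(array([0.62629229, 0.09116455, 0.19905105]), [np.float64(0.0016300888454523082), np.float64(0.0029036253024389254), np.float64(0.002380324789774208)])
[array([0.62764421, 0.090491  , 0.19294348]), array([0.62635617, 0.09313718, 0.19855469])]
0.188 [0.62267572 0.0926572  0.20321903]
0.196 [0.62660766 0.09223607 0.19626472]
clk 5.86
[259.14676916 200.87398169]
[259.17952315 199.23834503]
[259.21122735 197.6551313 ]
```

View pics/d1.png

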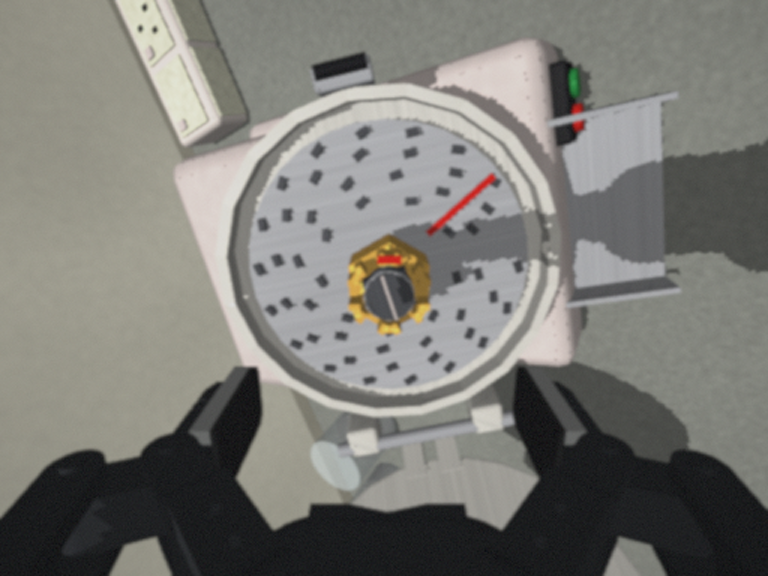

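View pics/d1z.png

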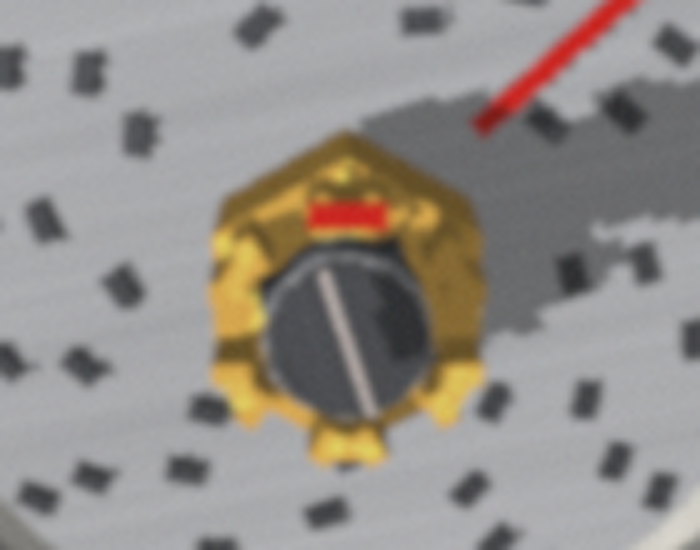

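The oblique view shows the hexagon's flats exactly upright, so the 165.8° jaw angle is right. The axle end is at (259.4,197.6), which gives a depth of 0.196. I go down and grip.

Run:
```python
from h import *
D=discR(np.deg2rad(-7.3));e=np.array([.6266,.0922,.1963])
np.save("e.npy",e)
t=e-D[:,2]*.0495
print(move_l(t+D[:,2]*.02,.12,until_force=12),move_l(t,.05,until_force=8))
s=get_state();print(s["position"]-t,s["contact_force"].round(2))
b=s["contact_force"]
grab(50)
s=get_state();print(s["position"]-t,(D.T@(s["contact_force"]-b)).round(2),s["wrist_torque"].round(2),s["finger_gap"],s["q"].round(3));clk()
M=R.from_rotvec(s["eef_rot"]).as_matrix();print("tool frame",(M.T@(s["contact_force"]-b)).round(2))
f,C=frame("wrist");save(f,"e1",1.5)
```

```text
False False
[-1.54703908e-04 -3.07657349e-05 -4.92898489e-04] [-0.27  0.17  0.03]
[-0.00044785  0.0002713   0.00017406] [-1.79  0.16  5.05] [ 0.14  0.97 -0.  ] 0.5335534305972147 [ 0.069  0.3   -0.621  0.135 -0.097 -1.152]
clk 7.94
tool frame [ 1.77 -0.28 -5.05]
```

View pics/e1.png

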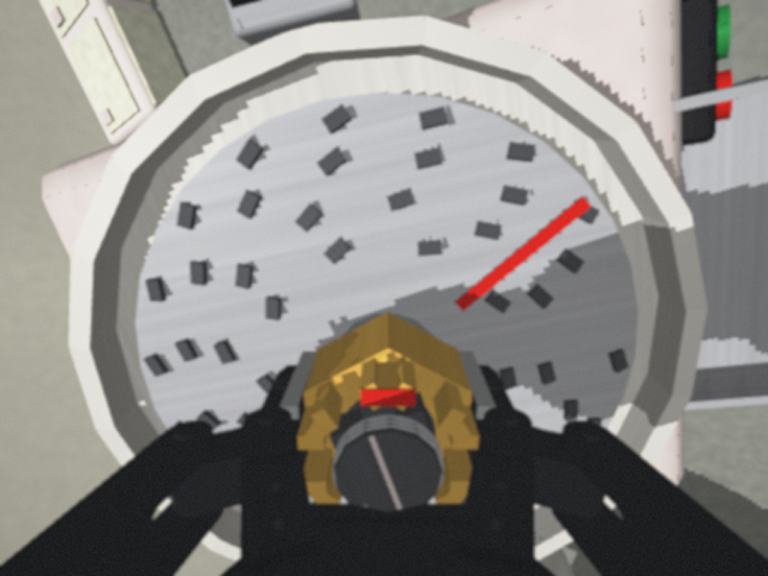

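The nut is gripped, with a gap of 45.4 mm that matches 46 mm across flats and low side forces. Now I rotate it clockwise.

Run:
```python
from h import *
D=discR(np.deg2rad(-7.3))
s=get_state();q=s["q"].copy();q0=q[5]
for k in (.45,.95,1.272):
    q[5]=q0+k; set_joints(q); s=get_state()
    print(k,s["clock"],s["q"][5]-q0,s["wrist_torque"].round(2),s["contact_force"].round(1),s["finger_gap"])
sleep(.3)
M=R.from_rotvec(get_state()["eef_rot"]).as_matrix();x=D.T@M[:,0];print("phi",np.degrees(np.arctan2(x[1],x[0])))
f,C=frame("wrist");np.save("C3.npy",C);save(f,"f1",1.5);save(f,"f1z",5,(190,230,330,340));clk()
```

```text
0.45 8.5 0.44827324314310024 [-0.06  0.23 -0.28] [-0.9 -0.8  0.3] 0.5373488192741251
0.95 9.05 0.9473942345031704 [-0.69 -0.11 -0.52] [ 0.8 -3.6  1.6] 0.5304201336679981
1.272 9.4583 1.2694510380385995 [-1.05 -0.26 -0.72] [ 1.  -5.   0.5] 0.5332461879162345
phi 93.04227975717681
clk 9.81
```

View pics/f1.png

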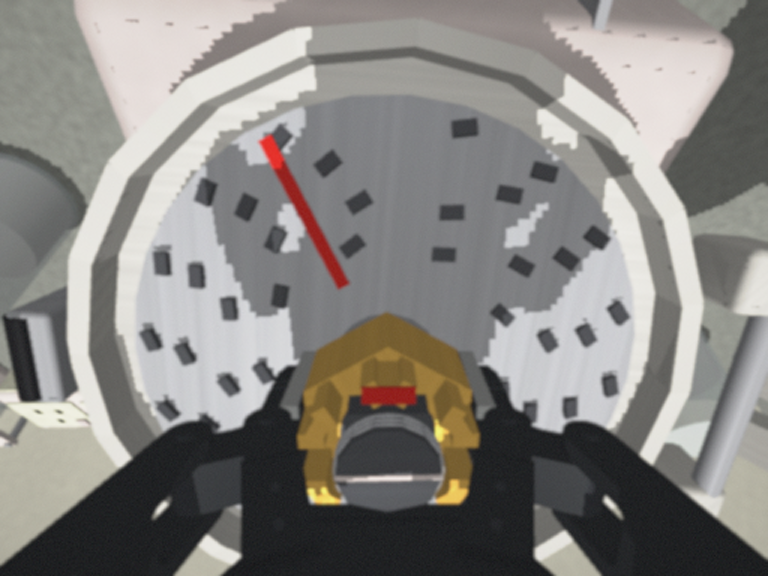

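View pics/f1z.png

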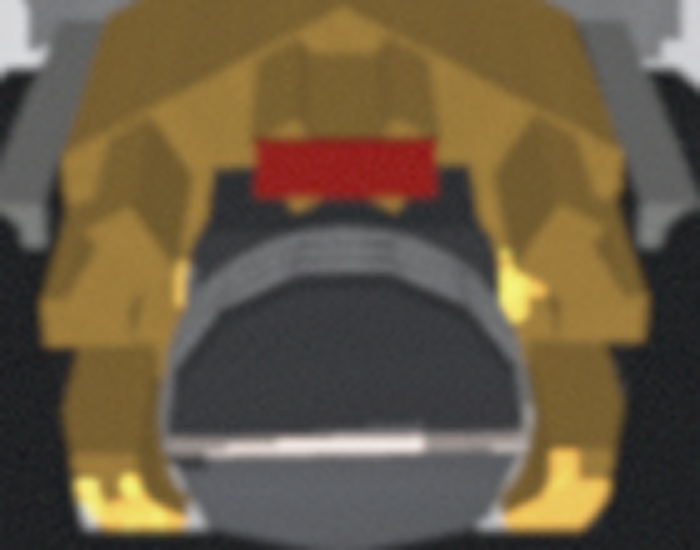

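The nut tooth has turned past the line, and the slots (jaw axis at 93.0°) stand within about 1–2° of the scribed line. I release, check from along the axle, then probe the axle end for height.

Run:
```python
from h import *
D=discR(np.deg2rad(-7.3));e=np.load("e.npy")
let_go();s=get_state();print(s["contact_force"].round(2))
move_l(s["position"]+D[:,2]*.075,.2)
p,rv=campose(toolR(D,90),e+D[:,2]*.17)
move_l(p,.2,rot=rv)
f,C=frame("wrist");np.save("C4.npy",C);save(f,"g1",6,(205,145,315,235));print(proj(f,C,e));clk()
# probe
M=R.from_matrix(toolR(D,90)).as_rotvec()
move_l(e+D[:,2]*.03,.2,rot=M);grab(20)
print(move_l(e+D[:,2]*.008,.1,until_force=15))
r=move_l(e-D[:,2]*.008,.015,until_force=4)
s=get_state();print(r,"tcp rel e",(D.T@(s["position"]-e)*1000).round(2),s["contact_force"].round(1),s["finger_gap"])
f,C=frame("wrist");save(f,"g2",1.5)
move_l(e+D[:,2]*.06,.2);let_go();clk()
```

```text
[-0.83  0.01 -0.25]
[260.56535492 191.25463678]
clk 11.44
False
True tcp rel e [0.17 0.03 6.48] [-3.  -0.1  3.8] 0.0029400524903166044
clk 14.79
```

View pics/g1.png

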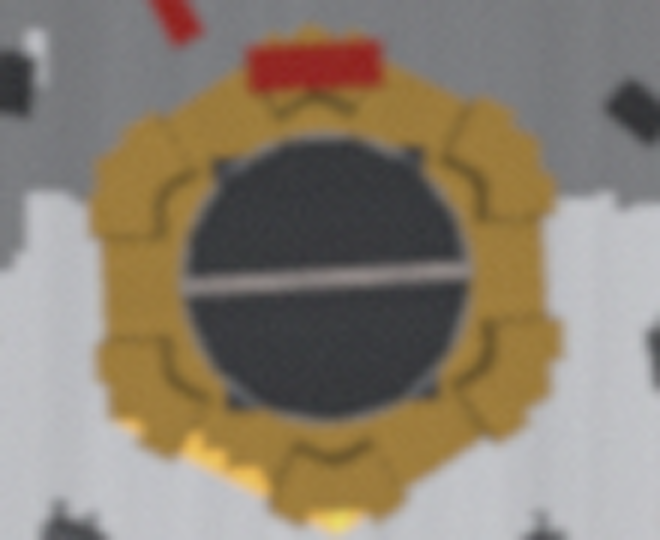

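View pics/g2.png

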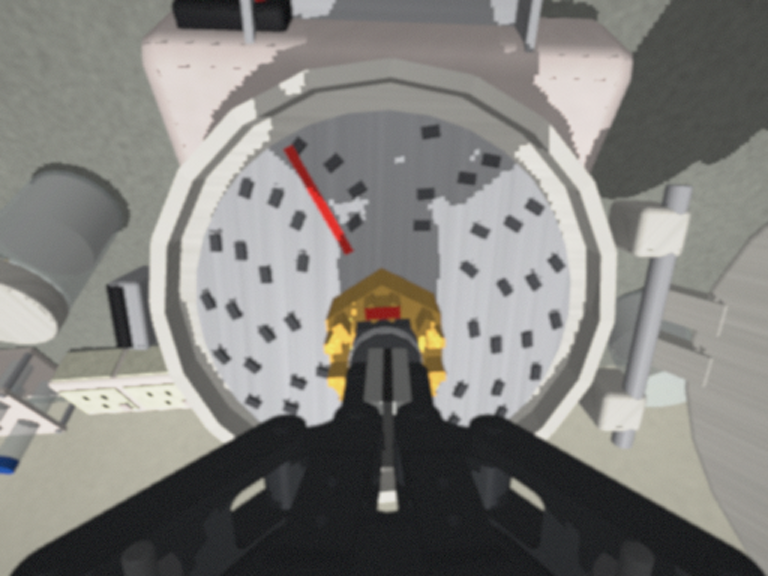

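Looking along the axle, the white line tilts 4.0°, so the hole is at 94.0°, and the teeth and slots agree within about 1°. The probe puts the axle end 6.5 mm higher than my vision depth, so I'll verify the tip zero on the tray floor. Next, the pin.

```bash
cat >> h.py <<'E'
def downR(a):
    # tool y along angle a (rad) in world xy, z down
    y=np.array([np.cos(a),np.sin(a),0]);z=np.array([0,0,-1.]);return np.stack([np.cross(y,z),y,z],1)
E
python3 - <<'E'
from h import *
a=np.deg2rad(-69);c=np.array([.478,-.345,0]);rv=R.from_matrix(downR(a)).as_rotvec()
v=c+np.array([0,0,.13]);print(ik(v,rv))
s=get_state();move_l(s["position"]+np.array([-.03,0,.06]),.25)
movep(v,rv);clk()
f,C=frame("wrist");np.save("C5.npy",C);save(f,"i1",1.5);save(f,"i1z",4,(180,90,350,230))
for n in ["pin_grip","pin_mid","pin"]:print(n,[(d["score"],d["centre"],atz(f,C,d["centre"],.01).round(4)) for d in tip_of("wrist",n)][:2])
for d in silhouettes("wrist","pin")[:1]:
    cv2.imwrite("pics/pm.png",(d["mask"]*255).astype(np.uint8))
clk()
E
```

```text
[-0.75035789  0.48071137 -0.23027922  0.85980574  0.          0.45391929]
clk 16.97
pin_grip [(0.8, [258.5, 186.8], array([ 0.4811, -0.3464,  0.01  ]))]
pin_mid [(0.62, [259.5, 222.8], array([ 0.4953, -0.3806,  0.01  ]))]
pin [(0.79, [260.6, 192.5], array([ 0.485, -0.351,  0.01 ]))]
clk 17.22
```

View pics/i1.png

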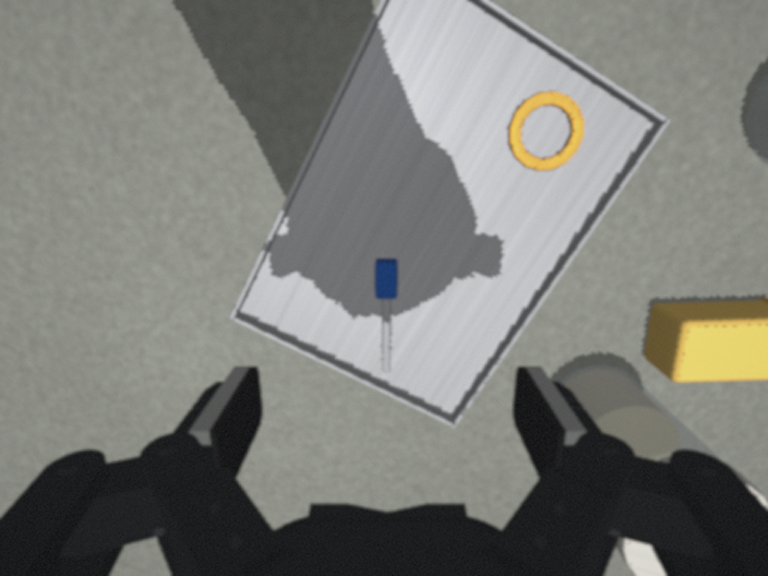

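View pics/i1z.png

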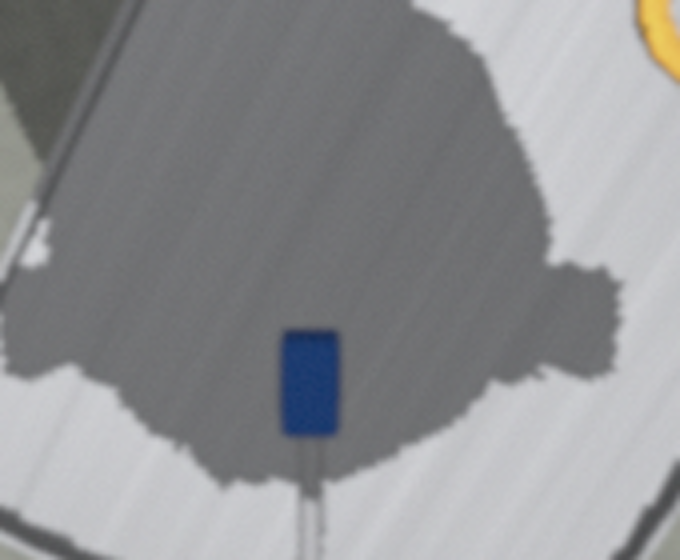

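The wrist view shows the pin's blue head centred at (257.5,185.8) and the shank running straight down the image, so the pin is in line with the tool y axis within 0.5°. I touch the tray floor with the shut fingertips, then pick up the pin.

Run:
```python
from h import *
C=np.load("C5.npy");f=dict(fx=290.436,fy=290.436,cx=257.973,cy=190.659)
h=atz(f,C,(257.5,185.75),.0165);u=np.array([np.cos(np.deg2rad(-69)),np.sin(np.deg2rad(-69)),0])
print("head",h); np.save("head.npy",h)
b=h-u*.04
move_l([b[0],b[1],.035],.25);grab(20)
move_l([b[0],b[1],.013],.08)
r=move_l([b[0],b[1],-.002],.015,until_force=4);s=get_state();print(r,s["position"]-np.r_[b[:2],0],s["contact_force"].round(1))
move_l([b[0],b[1],.05],.25);let_go();clk()
```

```text
head [ 0.47911296 -0.34395269  0.0165    ]
True [-4.21191027e-05  1.78529204e-05  3.05822076e-03] [-0.3 -0.5  5.3]
clk 20.78
```

The floor contact at 3.06 mm matches the 3 mm floor, so the probe zero is good and the axle-end probe stands. Now I pick up the pin.

Run:
```python
from h import *
h=np.load("head.npy");u=np.array([np.cos(np.deg2rad(-69)),np.sin(np.deg2rad(-69)),0])
g=h+u*(.0013-.0025)
move_l([g[0],g[1],.05],.2);move_l([g[0],g[1],.025],.15);print(move_l([g[0],g[1],.005],.06,until_force=6))
s=get_state();print(s["position"]-g)
f,C=frame("wrist");save(f,"j0",1.5)
grab(35);s=get_state();print(s["finger_gap"]*85,s["position"]-g,s["contact_force"].round(1))
move_l([g[0],g[1],.10],.2)
f,C=frame("wrist");np.save("C6.npy",C);save(f,"j1",1.5);save(f,"j1z",4,(190,250,330,384))
print(get_state()["finger_gap"]*85);clk()
```

```text
False
[-0.00026387  0.0002458  -0.01187638]
12.827206677530842 [ 9.59151101e-05 -9.53981420e-05 -1.12795177e-02] [-0.  -0.1  1.9]
12.93660606890217
clk 23.3
```

View pics/j0.png

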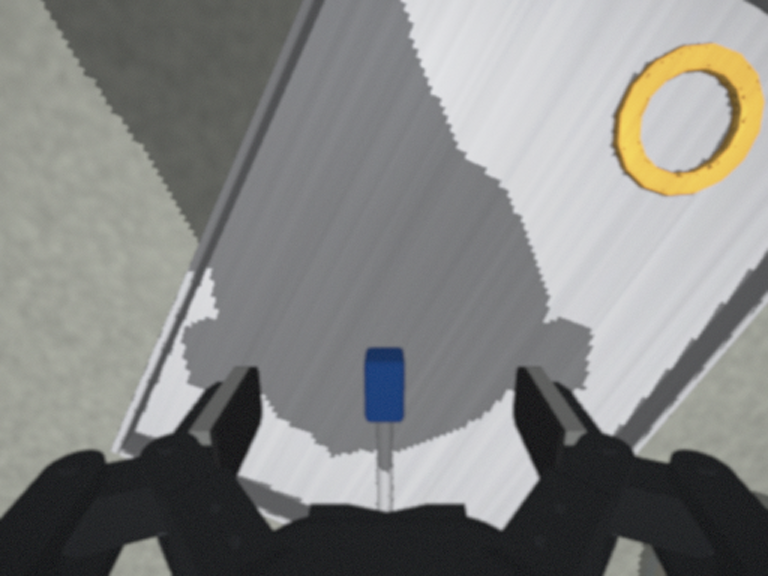

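View pics/j1.png

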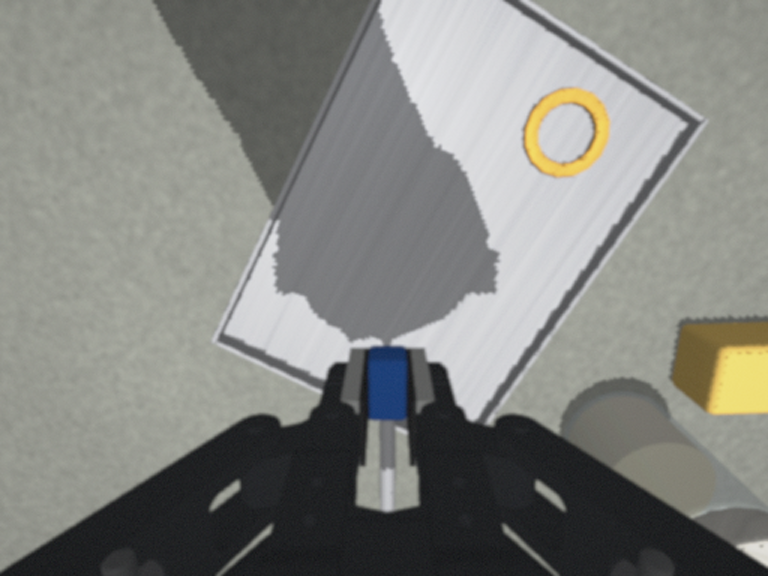

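View pics/j1z.png

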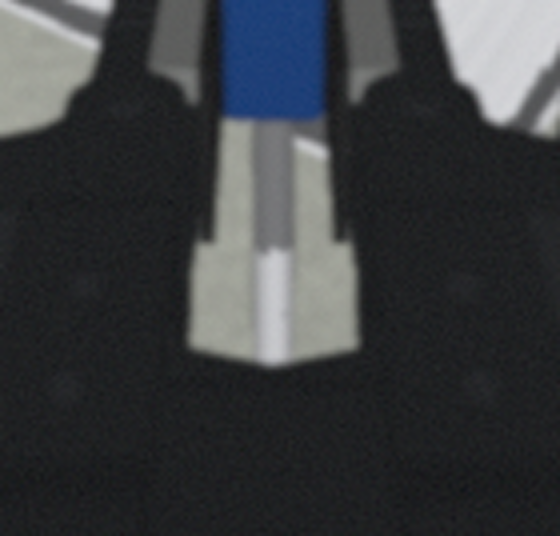

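The pin is held straight: its head is at columns 246–271 and rows 232–279, and the shank runs straight down column 258. I compute its offset in the tool frame.

Run:
```python
from h import *
f=dict(fx=290.436,fy=290.436,cx=257.973,cy=190.659)
for r in (240,278.7): print(r,atz(f,TC,(258,r),-.012)*1000)
print("bottom rear edge",atz(f,TC,(258,232),.002)*1000)
for c,r in ((190+225/4,279.5),(190+325/4,279.5)): print(atz(f,TC,(c,r),-.012)*1000)
D=discR(np.deg2rad(-7.3))
e=np.load("e.npy");
for phi in (184,):
    M=toolR(D,phi);rv=R.from_matrix(M).as_rotvec()
    for k in (-.07,-.035): 
        p=e-.011*D[:,2]+M[:,1]*k; print(ik(p,rv),ik(p+.06*D[:,2],rv))
```

```text
240 [  0.83084261 -11.74669745 -12.        ]
278.7 [  0.83919504  10.52484947 -12.        ]
bottom rear edge [ 0.85251085 -9.32874052  2.        ]
[ -5.25776337  11.00363777 -12.        ]
[  7.71583387  11.01167881 -12.        ]
[-0.06865142  0.19288296 -0.65671632  0.19834586 -0.02936613 -1.58970927] [-0.06467529  0.07444111 -0.64268637  0.33092228 -0.03135144 -1.58626267]
[ 0.00477577  0.20616766 -0.64244347  0.20237213 -0.06594789 -1.52596756] [ 0.01356049  0.08965035 -0.62856639  0.33328684 -0.07030946 -1.51832433]
```

The pin is held on the jaw centre line with its head centred within about 1 mm. Next I carry it to the right-hand end of the hole and look.

```bash
cat >> h.py <<'E'
D0=discR(np.deg2rad(-7.3));E0=np.load("e.npy");M0=toolR(D0,184.0);RV0=R.from_matrix(M0).as_rotvec()
def ins(k,dx=-.0003,dz=-.0109):  # TCP with pin_grip at k along hole dir from axle
    return E0+D0[:,0]*dx+D0[:,2]*dz+M0[:,1]*k
def where():
    s=get_state();d=s["position"]-E0;return np.array([M0[:,1]@d,D0[:,0]@d,D0[:,2]@d])*1000
E
python3 - <<'E'
from h import *
s=get_state();p=s["position"].copy();p[2]=.27;move_l(p,.3)
movep(ins(-.105)+D0[:,2]*.06,RV0);move_l(ins(-.105),.15);move_l(ins(-.099),.05)
print(where(),get_state()["contact_force"].round(1))
f,C=frame("wrist");np.save("C7.npy",C);save(f,"k1",1.5);save(f,"k1z",5,(190,230,330,350))
f,C=frame("scene");save(f,"k2",5,(270,130,390,220));clk()
E
```

```text
[-98.57831875   7.34740887 -10.0609645 ] [-0.9 -0.1 -0.1]
clk 26.77
```

View pics/k1.png

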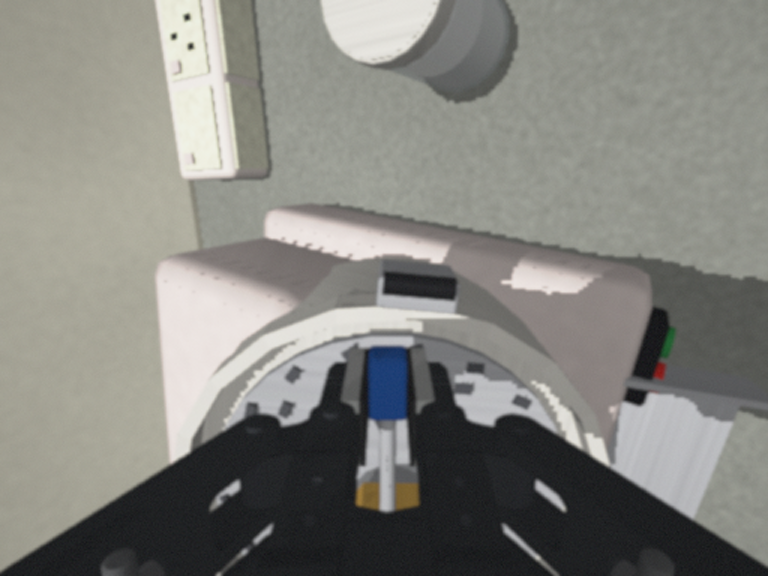

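View pics/k2.png

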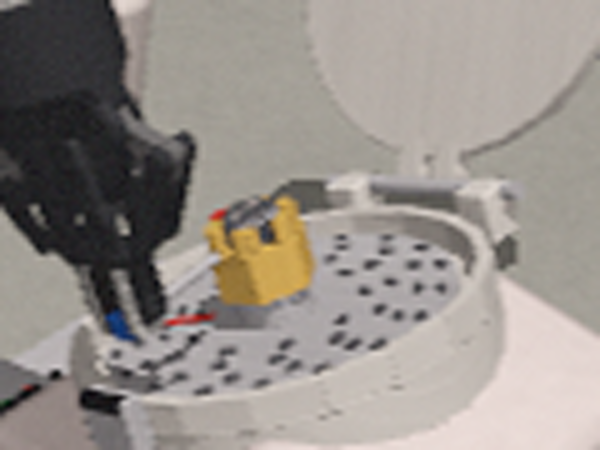

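The scene view shows the pin head at about (294,195), right of the nut, with a slot facing it. In the wrist view the shank points at the brass at column 258. I check the actual tool position before inserting.

```bash
cat >> h.py <<'E'
def where():
    s=get_state();d=s["position"]-E0;return np.array([M0[:,1]@d,M0[:,0]@d,D0[:,2]@d])*1000
E
python3 - <<'E'
from h import *
sleep(.4);print(where(),(M0.T@(ins(-.099)-E0)*1000)); s=get_state()
print(np.degrees((R.from_rotvec(s["eef_rot"]).inv()*R.from_matrix(M0)).as_rotvec()))
f,C=frame("scene");save(f,"k3",7,(280,160,360,215))
f,C=frame("top");save(f,"k4",7,(180,120,270,180))
E
```

```text
[-99.02389462   0.34091132 -10.9062036 ] [  0.29926922 -98.97907306  10.9       ]
[-0.00093913 -0.00418135 -0.00210409]
```

View pics/k3.png

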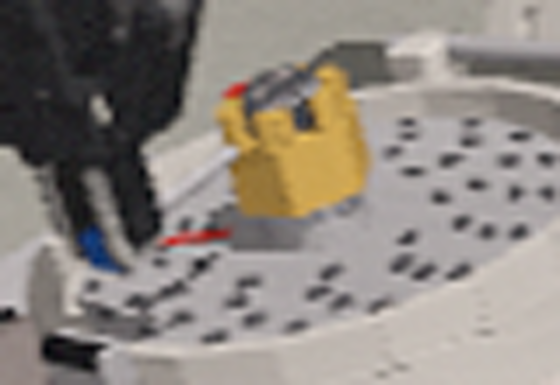

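View pics/k4.png

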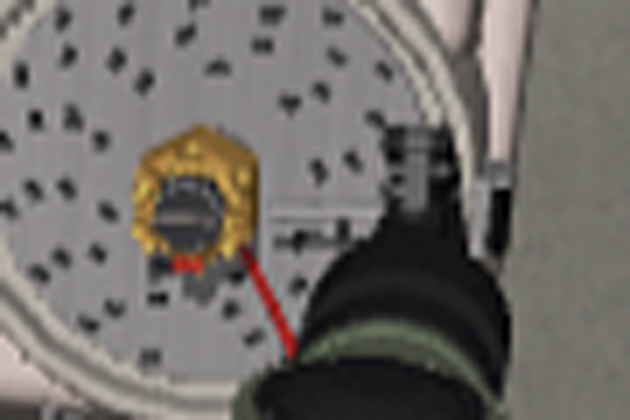

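Run:
```python
from h import *
r=move_l(ins(-.070),.02,until_force=5)
s=get_state();print(r,where(),(M0.T@s["contact_force"]).round(2))
f,C=frame("wrist");save(f,"l1",4,(190,230,330,350));f,C=frame("scene");save(f,"l2",7,(280,160,360,215));clk()
```

```text
False [-70.09436979   0.28893053 -10.90754823] [ 0.63 -0.46  0.32]
clk 28.97
```

View pics/l1.png

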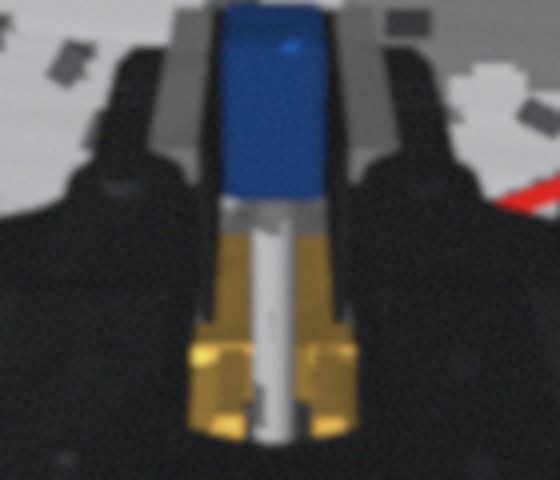

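View pics/l2.png

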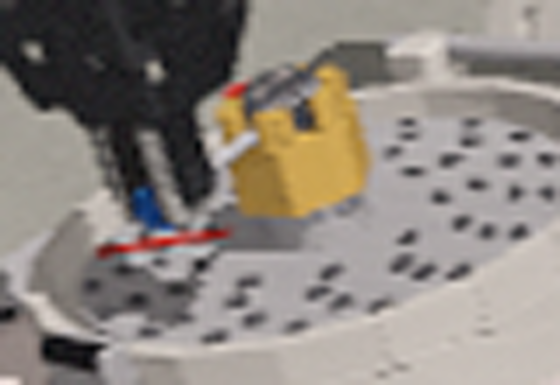

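The shank goes into the slot, centred between the teeth, with no force. The tip is already about 9 mm inside the axle. I push on until the head seats.

Run:
```python
from h import *
r=move_l(ins(-.042),.03,until_force=6);print(r,where())
if not r:
    r=move_l(ins(-.032),.01,until_force=5)
s=get_state();print(r,where(),(M0.T@s["contact_force"]).round(2))
f,C=frame("wrist");save(f,"m1",4,(190,230,330,350));f,C=frame("scene");save(f,"m2",7,(280,160,360,215));clk()
```

```text
False [-42.0894954    0.29564014 -10.90812811]
True [-37.87063675   1.01822543 -11.16638421] [ 0.06 -1.06 -0.25]
clk 30.77
```

View pics/m1.png

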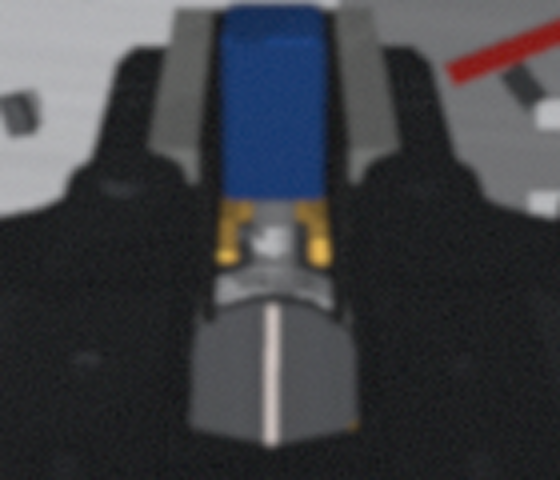

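View pics/m2.png

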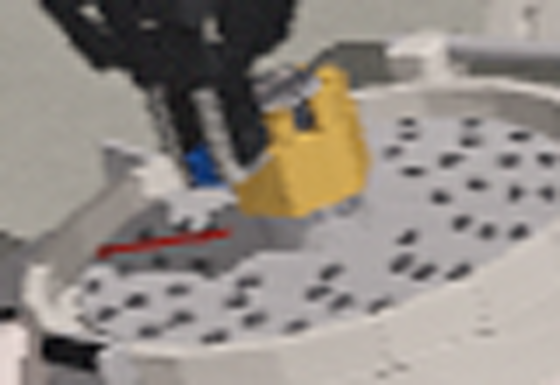

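Run:
```python
from h import *
sleep(.3);s=get_state();print(where(),(M0.T@s["contact_force"]).round(2))
r=move_l(ins(-.034),.008,until_force=9)
s=get_state();print(r,where(),(M0.T@s["contact_force"]).round(2))
sleep(.3);s=get_state();print(where(),(M0.T@s["contact_force"]).round(2),(M0.T@s["wrist_torque"]).round(2))
f,C=frame("wrist");save(f,"n1",4,(190,230,330,350));save(f,"n1f",1.5);clk()
```

```text
[-37.90387308   2.10979583 -11.56804612] [ 0.06 -0.42  0.76]
True [-37.8351805    2.58697936 -11.64085289] [-0.23 -0.82  0.19]
[-37.86754113   2.84185947 -11.82552157] [-1.92 -0.86 -1.18] [-0.03  0.07  0.14]
clk 31.87
```

View pics/n1.png

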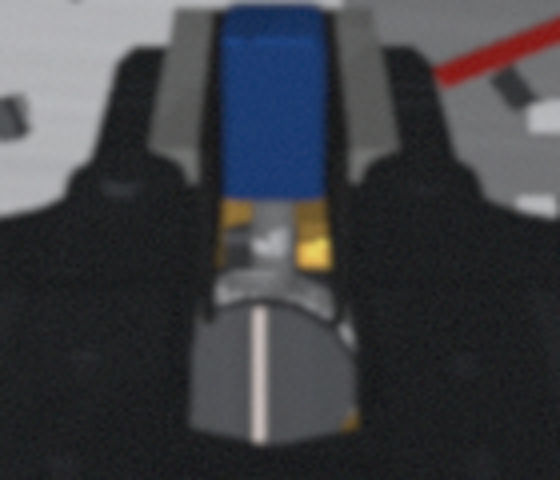

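View pics/n1f.png

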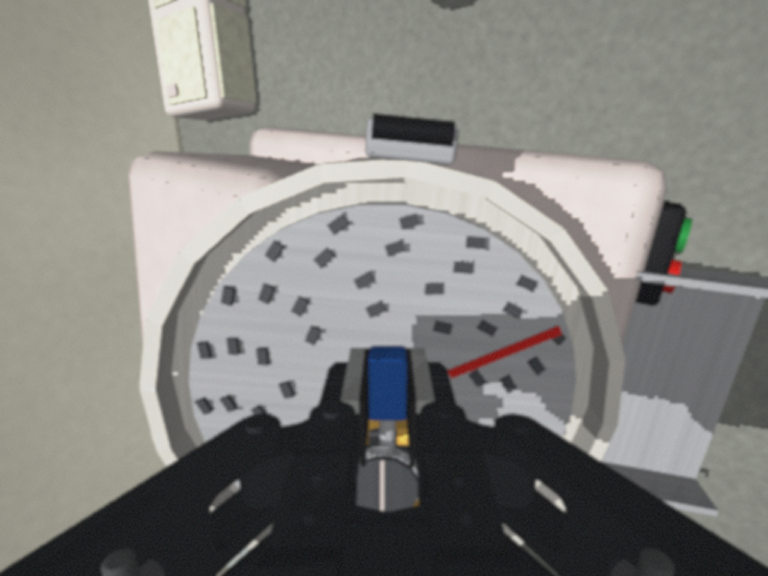

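The tool has drifted sideways by 2.5 mm while stopped on contact. I ease back slightly to bring it on to the hole axis and recheck.

Run:
```python
from h import *
def rep():
    s=get_state();print(where().round(2),"F",(M0.T@s["contact_force"]).round(2),"T",(M0.T@s["wrist_torque"]).round(2),"rot",np.degrees((R.from_matrix(M0).inv()*R.from_rotvec(s["eef_rot"])).as_rotvec()).round(2),s["clock"])
rep()
move_l(ins(-.0385),.01,rot=RV0);rep();sleep(.3);rep()
f,C=frame("wrist");save(f,"o1",4,(190,230,330,350))
```

```text
[-37.89   2.84 -11.81] F [-1.97 -0.38 -0.73] T [0.01 0.03 0.12] rot [0.64 0.35 0.1 ] 31.8667
[-38.52   0.94 -11.07] F [ 0.48 -0.08  0.99] T [-0.04  0.52 -0.01] rot [-0.    0.06 -0.  ] 32.375
[-38.42   0.37 -10.91] F [0.42 0.59 1.02] T [-0.05  0.52 -0.03] rot [-0.    0.01 -0.01] 32.675
```

View pics/o1.png

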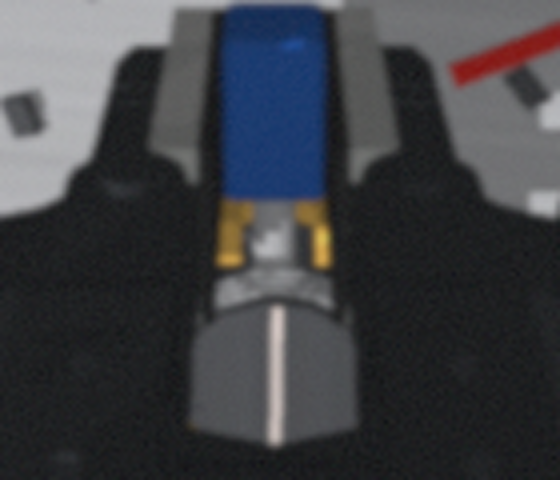

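The tool is back on the axis with low forces. The head met the nut repeatably at -37.9 mm, which fits the +2.5 mm grip offset I planned. I seat it, release, retreat along the axle and inspect.

Run:
```python
from h import *
move_l(ins(-.0377),.01,rot=RV0);sleep(.2);s=get_state();print(where(),(M0.T@s["contact_force"]).round(2))
let_go();s=get_state();print(s["finger_gap"],where(),s["clock"])
move_l(s["position"]+D0[:,2]*.085,.15)
p,rv=campose(toolR(D0,90),E0+D0[:,2]*.19)
move_l(p,.2,rot=rv);sleep(.2)
f,C=frame("wrist");np.save("C9.npy",C);save(f,"p1",1.5);save(f,"p1z",5,(190,130,330,240));f,C=frame("scene");save(f,"p2",7,(280,160,360,215));clk();print(get_state()["contact_force"])
```

```text
[-37.83506214   0.31183025 -10.90043696] [ 0.09 -1.61  0.24]
0.996430554689246 [-37.6619002    0.24712716 -10.88297998] 33.875
clk 36.71
[ 0.31592008  0.30594536 -0.61091012]
```

View pics/p1z.png

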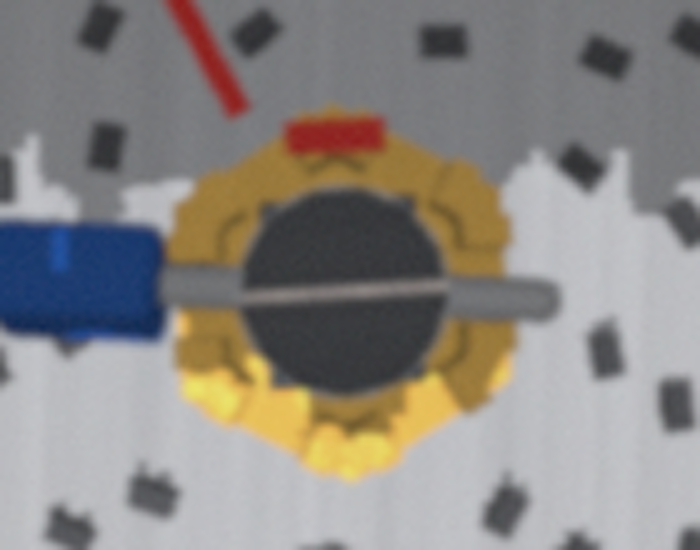

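View pics/p2.png

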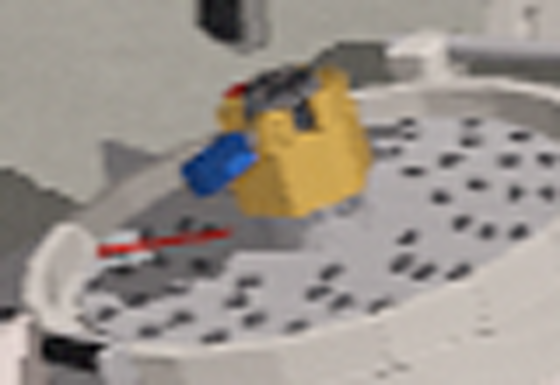

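The pin is through: the head face is at zoom column 163 and the tip at 558. The head is about 1.4 mm from the tooth. The shank is roughly 5° from the scribed line, and the red tooth is at 183.7°, which gives a nut angle of about 0.46 rad. I check that the pin is at rest and that the bystanders haven't moved, then hand in.

Run:
```python
from h import *
s=get_state();move_l(s["position"]+D0[:,2]*.03,.1);sleep(.5)
f,C=frame("wrist");save(f,"q1",5,(190,130,330,240));f,C=frame("top");save(f,"q2",1.5);clk()
```

```text
clk 37.76
```

View pics/q1.png

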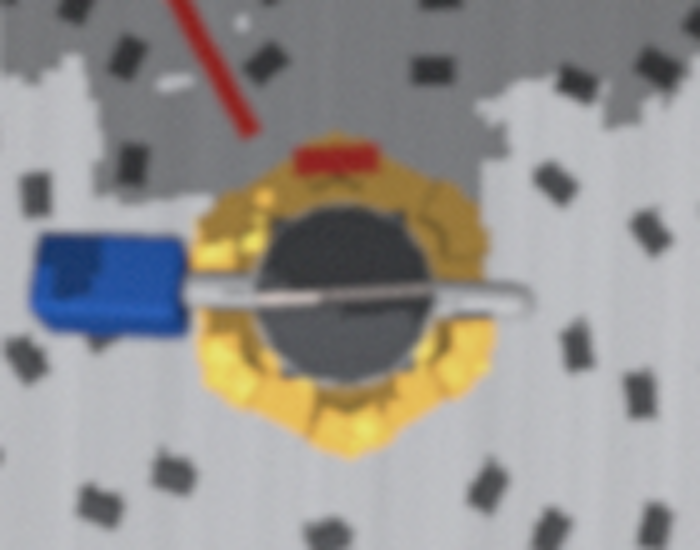

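View pics/q2.png

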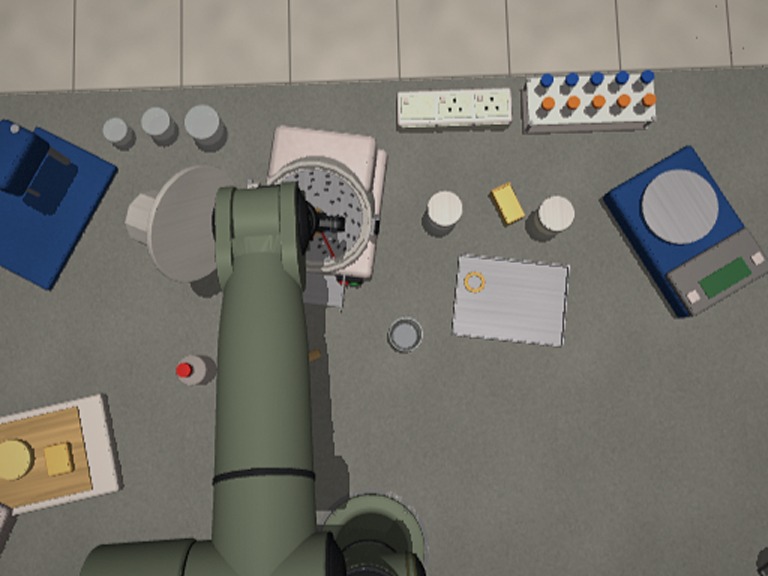

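```bash
python3 -c "
from h import *
print(get_state()['contact_force'].round(2),get_state()['clock']);sign_off()"
```

```text
[-0.93 -0.95  0.84] 37.7583
the job is handed in; nothing more can be done
```

I tightened the nut past snug to the first slots that line up with the hole. The pin is through slots and hole and released, and I handed the job in at about 37.8 s of the 64 s allowed. The hand-in gave no verdict, so what follows rests on my own measurements.

**Nut:** I gripped it on its flats and turned it 73° clockwise, from about -0.80 rad to about +0.46 rad. The final pictures show the slots within about 1° of the scribed line.

**Pin:** I took it from the tray, slid it in from the right-hand end until its head met the nut, and let go. Between the last two pictures it did not move. The shank is about 5° from the hole direction as seen along the axle. I could not measure its tilt the other way, which the hole limits to about 6°. By the picture, the head stands about 1.4 mm off the nut, inside the 6 mm tolerance.

**Bystanders:** In the last top view everything I could see stood as at the start. The arm covered most of the spatula. I didn't measure any of these against their starting positions.

**Checks that disagreed:**
- **Axle-end height:** the camera put the axle end 6.5 mm lower than touching it with the fingertips did. I used the touch value after a second touch on the tray floor read 3.06 mm against the true 3 mm, and the pin then went in without force.
- **Sideways drift:** after the pin's head met the nut, the tool drifted about 2.5 mm sideways while stopped. I moved it back on to the hole axis before letting go, and the forces were low.

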